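Lock a camp kitchen box's drawer with hasp and pin

TASK

Get the camp kitchen box ready for the road: the loose locking pin lies in its open drawer, so take it out, push the drawer fully home, swing the hasp over the staple until it lies flat on the drawer front, and then drop the pin, handle up, all the way down through the staple to hold the hasp. You will have to set the pin down and take it again by its handle; standing it in the mug is the handy way. Do not tip the mug over or knock the other things about.

Things in the scene. Friction and masses are not known exactly. Their poses are not given: they have to be found in the camera images.
- galley_box: Fixed plywood camp kitchen box on the draining board, 240 deep (x), 300 wide (y), 150 high. Origin: centre of its underside, z up; its front face is at x = -120 mm and looks along -x, roughly to the robot. Shallow drawer in the upper front, a fixed board below it. All 'box' figures here are mm in this frame
- drawer (a joint): Drawer: 0 = fully home, 0.155 m = out to its stop; opens along the box's -x; starts open by 0.140 to 0.154. Friction about 1.5 N, no spring. Front panel 215 wide, 16 thick, box z 67 to 135, flush with the box's front when home, with a steel knob (at box y = -12, under 45 proud); right of y = -40 the panel is bare
- tray (a point): Centre of the floor of the drawer's front compartment, where the pin lies; moves with the drawer, axes as the box's. Compartment 100 (x) by 201 mm (y); above this floor the front panel rises 51 mm, the side walls 35, the rear divider 26. A loose spoon and fork lie behind the divider. The box's top edge is over 90 mm behind this point while the drawer is out
- hasp (a joint): Hasp: slotted steel strap on an upright hinge at the left of the box's front, 92 long, 34 high (box z 95 to 129), 3 thick, 10 mm outward lip at its free end. 0 = flat over the staple; 1.57 = pointing out along the box's -x; 2.6 (stop) = out and left. Starts at 1.7 to 2.5; friction 0.02 N m keeps it where left. An open drawer, or a pin in the staple, blocks it
- hasp_hinge (a point): Point on the hasp's vertical hinge axis at the strap's mid height, box (-123.5, 128, 112); axes as the box's
- hasp_mid (a point): Middle of the hasp's slot (31 x 11 mm), 65 mm from the hinge axis along the strap, at mid height; the strap's faces are 1.5 mm either side of it
- staple_eye (a point): Centre of the staple's eye, level with the staple's top; moves with the drawer, at box (-137, 64, 115) when home; axes as the box's. Staple: a level U of 6 mm bar, 30 mm proud of the drawer front; its eye, 13 mm wide (y), is open up and down. With the hasp over it, the strap fills the first 5 mm before the front; the next 19 mm are free for the pin
- pin: Pin, 70 to 120 g: steel shank 9 mm thick, 95 long, tapered tip; wooden handle 18 thick, 55 long. Origin: centre of the shoulder between them; x axis from tip (x = -95 mm) to handle end (x = +55); mass centre near x = -29. Starts lying across the drawer compartment, handle to the right (box -y). Seated: upright, x axis up, shoulder on the staple, origin within 4 mm of point staple_eye
- pin_tip (a point): Tip of the pin's shank, 95 mm from the pin's origin along its -x
- mug: Loose upright mug, right of the box, nearest the robot, white below, green above, 101 high, cup 78 across, about 62 inside, floor 7 thick, 0.28 kg, on the worktop (z = 0). Origin: under the middle of cup and handle together; the cup's axis is at y = +19 mm in its frame, the handle to -y. The pin, let in tip first, rests leaning on the rim by 5 to 30 degrees, 35 to 55 mm of its handle above it
- pepper_mill: Bystander: wooden pepper mill, 58 mm across, 170 high, on the worktop behind the mug, origin under its centre
- honey: Bystander: honey jar, 65 mm across, 86 high, on top of the box, origin under its centre
- glass: Bystander: drinking glass, 81 mm across, 91 high, far left on the worktop, origin under its centre

How it is judged (in metres and radians):
On the way, in this order (a step that is already met when the one before it is completed fails the run):
1. the drawer is fully home, with the pin out of it (value of joint drawer below 0.005 m and (x of pin in the frame of galley_box below -0.12 m or z of pin in the frame of galley_box above 0.15 m or y of pin in the frame of galley_box below -0.15 m or y of pin in the frame of galley_box above 0.15 m)), for 0.2 s.
2. the hasp lies over the staple, the pin not yet in it (value of joint drawer below 0.005 m and value of joint hasp below 0.09 rad and not (horizontal distance between pin and staple_eye below 0.009 m and z of pin in the frame of staple_eye between -0.006 and 0.008 m and angle between pin's own x axis and vertical below 0.2 rad and horizontal distance between pin_tip and staple_eye below 0.02 m)), for 0.2 s.
3. the pin stands in the staple, down to its shoulder, before the hasp (value of joint drawer below 0.005 m and value of joint hasp below 0.09 rad and horizontal distance between pin and staple_eye below 0.009 m and z of pin in the frame of staple_eye between -0.006 and 0.008 m and angle between pin's own x axis and vertical below 0.2 rad and horizontal distance between pin_tip and staple_eye below 0.02 m), for 0.2 s.
At the end, for the whole second after the job is handed in: Drawer home within 5 mm; hasp over the staple within 0.09 rad of shut; pin upright (0.2 rad), handle up, in the staple before the hasp, its shoulder down on the staple (8 mm in height, 9 mm sideways of site staple_eye), released and at rest; mug upright (0.3 rad) (all of step 3 and linear speed of pin below 0.02 m/s and angle between mug's own z axis and vertical below 0.3 rad); the robot touches nothing.
It fails at once if the mug is tipped over (angle between mug's own z axis and vertical above 0.6 rad).
It fails at once if the pepper mill is knocked (tipped, or shifted by more than 5 cm) (angle between pepper_mill's own z axis and vertical above 0.5 rad or distance of pepper_mill from where it was at the start of the episode above 0.05 m).
It fails at once if the honey jar is knocked (tipped, or shifted by more than 5 cm) (angle between honey's own z axis and vertical above 0.5 rad or distance of honey from where it was at the start of the episode above 0.05 m).
It fails at once if the glass is knocked (tipped, or shifted by more than 5 cm) (angle between glass's own z axis and vertical above 0.5 rad or distance of glass from where it was at the start of the episode above 0.05 m).
It also fails if it takes over 72 s, if anything falls off the work surface, if the arm or the gripper's body presses on something with over 40 N, if the wrist force passes 120 N, or if a joint passes its speed limit or range.

ROBOT

A 6-joint arm with a two-finger parallel gripper is mounted at the origin on a cart in front of the work surface, level with it; the furniture and walls round the work are solid. World frame = base frame: x ahead of the robot, y to its left, z up, the work surface at z = 0. Lengths are in m, angles in degrees, forces in N, time in s.
With the tool pointing down it reaches from about 0.4 to 0.825 m from the base axis. Payload 7 kg.
Tool frame: the origin (TCP) lies between the finger pads; the fingertips stand 25 mm ahead of it and the grasp point (between the pads) lies 6 mm ahead of it; z points along the fingers, y is the line along which they close (so a half turn about z gives the same grasp; the last joint's range is limited). The gripper opens to 88 mm and grips with 3 to 60 N. Pads are 19 mm wide; open, the fingers measure 130 mm over their backs; the gripper's body (78 mm by 193 mm) begins 47 mm behind the grasp point.
Start: joints at [16.507, 20.546, 0.682, 0, -70.136, -16.507], TCP at [0.675, -0, 0.252] pointing down, gripper open.
Joint ranges: [-176.03, 176.03], [-82.01, 121.73], [-58.28, 71.71], [-173.87, 95.51], [-174.79, -0.11], [-173.66, 173.66]. Speed limits (degrees/s): [136.94, 136.94, 172.46, 180, 180, 180].

INTERFACE

Orientations are given as [roll, pitch, yaw] about the fixed x, y, z axes, in that order (R = Rz(yaw) Ry(pitch) Rx(roll)).
In Python, from plant import ctrl gives the robot as it stands.
- The arm moves only by the shell command python3 drive.py 'ROWS'. ROWS is a JSON list of rows, 1 to 8 of them, each of 5 numbers: dx, dy, dz in m, then a turn about the tool's z in degrees, then the finger opening in m; each row is the pose to reach, as a shift and turn from the pose commanded when the command began, along the tool's axes at that moment; what a row does not reach only later rows make up. A row lasts 1/8 s, in which the tool goes at most 0.0625 m and 10.7 degrees, less where a joint would pass 70% of its speed; a pose out of reach is approached as far as the arm can. The fingers move at their own pace and stop on an object; the grip force is fixed at half the most. Time passes only in rows, so rows that do not move let the fingers close. It prints the time, the measured TCP pose, the force, the opening and the grip force at its end.
- ctrl.get_obs(): the state, without advancing time (a new reading comes with each control period).
- ctrl.snapshot(name): name is "scene" or "side" or "wrist"; returns a dict with "frame" (480x640x3 uint8, red, green, blue), "z_map" (480x640 float32, m along the optical axis (not along the pixel's ray), 0 where there is no reading), "fovy" (degrees; the focal length in pixels is half the picture's height over the tangent of half this angle, whatever the lens; pixels are square), "cx", "cy" (the principal point, pixels), "k1" (the pictures are not rectified: a ray, as slopes to the right and down, at radius r is drawn at 1 + k1 r^2 times it, then the intrinsics apply), "R" (3x3) and "t" (3): a world point X has camera coordinates R X + t; the wrist camera has in their place "T_tool_cam" (4x4, takes a point from camera to tool coordinates, whose origin is the TCP and whose axes are the flange's). Camera axes: x right, y down, z forward; pixel columns grow to the right and rows downward; lengths in m; the calibration is good to about 2 mm. A picture is of the moment at which its call begins: read the wrist's pose just before it.
- ctrl.close_job(): hands the job in; it is judged then, once.
The state is a dict: "clock": time; "joint_pos": joint angles; "qvel": joint speeds; "tau": joint torques, N m; "tool_pos": TCP position; "orientation": TCP orientation; "force": force on the tool from outside, world axes, zero at the start; "moment": the same for the moment, N m; "opening": finger opening in m; "gripper_force": force on a finger pad.
Only numpy, scipy, OpenCV 4.12 (cv2) and the standard library are available. Lean on these libraries where they do the work, as an engineer would, in place of code of your own. Each camera call takes 0.05 s, during which the arm holds its last target. There are 200 camera calls.

## Working session

There is one attempt and no reset: what is moved stays moved. The work goes in short steps, Python scripts to look and compute and a shell command to move; the robot and the scene stay as the last step left them, time stands still between calls to the robot, and variables do not carry over. Pictures are saved under pics/ and viewed, at most 10 in all, crops included, and the job is handed in when it is done.

```bash
ls; mkdir -p pics; cat > h.py <<'E'
import numpy as np,cv2
from plant import ctrl
from scipy.spatial.transform import Rotation as Ro
def tool():
    o=ctrl.get_obs(); return Ro.from_euler('xyz',o['orientation'],degrees=True).as_matrix(),np.array(o['tool_pos'])
def snap(n,save=None):
    Rt,p=tool(); s=ctrl.snapshot(n)
    if 'T_tool_cam' in s:
        T=np.array(s['T_tool_cam']); Rc=Rt@T[:3,:3]; s['R']=Rc.T; s['t']=-Rc.T@(Rt@T[:3,3]+p)
    s['f']=240/np.tan(np.radians(s['fovy'])/2); s['R']=np.array(s['R']); s['t']=np.array(s['t'])
    if save: cv2.imwrite('pics/'+save,s['frame'][:,:,::-1])
    return s
def K(s): return np.array([[s['f'],0,s['cx']],[0,s['f'],s['cy']],[0,0,1]])
def rays(s,uv):
    uv=np.atleast_2d(np.array(uv,float)); d=(uv-[s['cx'],s['cy']])/s['f']; q=d.copy()
    for _ in range(20): q=d/(1+s['k1']*(q**2).sum(1,keepdims=True))
    D=np.c_[q,np.ones(len(q))]@s['R']; return -s['R'].T@s['t'],D
def onz(s,uv,z):
    c,D=rays(s,uv); return c+D*((z-c[2])/D[:,2:3])
def dep(s,uv):
    uv=np.atleast_2d(uv); c,D=rays(s,uv); z=np.array([s['z_map'][int(v),int(u)] for u,v in uv]); return c+D*z[:,None]
def cloud(s):
    v,u=np.mgrid[0:480,0:640]; uv=np.c_[u.ravel(),v.ravel()]; c,D=rays(s,uv); P=(c+D*s['z_map'].reshape(-1,1)).reshape(480,640,3); P[s['z_map']==0]=np.nan; return P
E
python3 - <<'E'
from h import *
print(ctrl.get_obs())
for n in('scene','side','wrist'):
    s=snap(n,n+'0.png'); np.savez('pics/'+n+'0.npz',**s)
    print(n,s['fovy'],s['k1'],s['cx'],s['cy'],-s['R'].T@s['t'],s['R'][2], (s['z_map']>0).mean())
E
```

```text
drive.py
pics
plant.py
{'clock': 0.0, 'joint_pos': array([ 1.65067202e+01,  2.05926784e+01,  6.34075330e-01, -2.14894824e-02,
       -7.01353843e+01, -1.65055924e+01]), 'qvel': array([-0.05245708, -0.00307818,  0.00599622, -0.01183669,  0.0864889 ,
       -0.04230101]), 'tau': array([-8.00930356e-04, -5.82726967e+01,  2.93058443e+01,  6.99745238e+00,
        6.93249181e-03, -2.06530804e-04]), 'tool_pos': array([ 6.74553761e-01, -1.66616952e-05,  2.50606600e-01]), 'orientation': array([ 1.79904146e+02, -7.33653980e-03, -9.00061847e+01]), 'force': array([-0.06954033, -0.3013085 , -0.51354131]), 'moment': array([-0.02059442, -0.02046041,  0.04604733]), 'gripper_force': 0.0, 'opening': 0.08756016029249496}
scene 51.41056525120069 -0.04113997432824666 312.10099002845243 234.55131141909712 [-0.21617067  0.96882522  0.93429378] [ 0.51553201 -0.65929357 -0.5473196 ] 0.99580078125
side 48.41019353238259 0.015251615345750856 316.46218514777763 240.81934286866527 [ 0.83129784 -0.63018721  1.20338652] [-0.19726755  0.47331808 -0.85851937] 0.9960872395833333
wrist 68.83611010041062 -0.04789896199946621 313.1435261208963 241.55507988319224 [ 0.67489019 -0.07967351  0.38400659] [-0.0020017   0.29431644 -0.95570593] 0.9960188802083333
```
View pics/scene0.png

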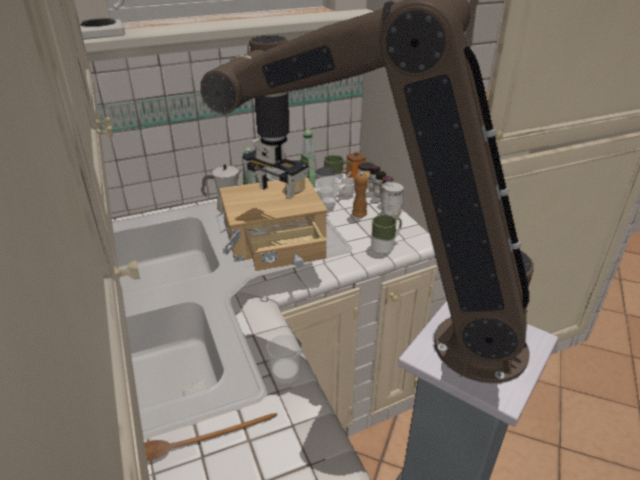

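View pics/side0.png

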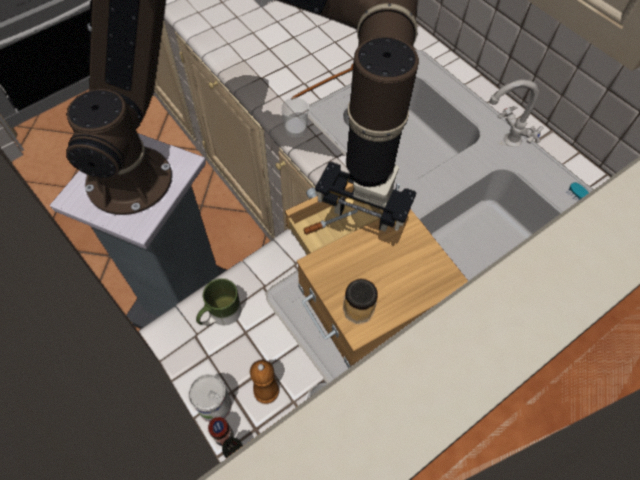

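View pics/wrist0.png

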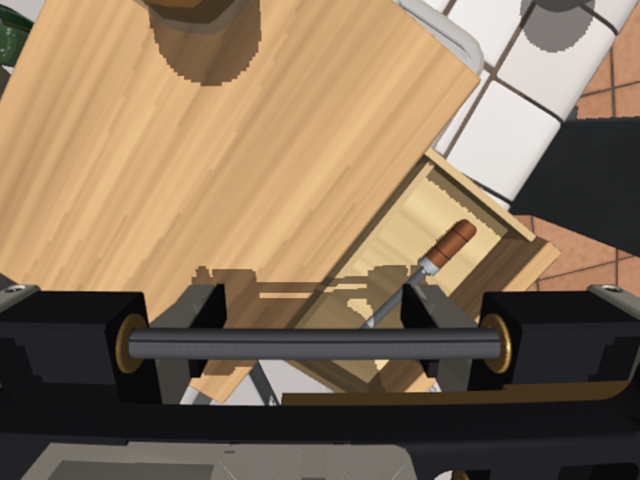

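The scene view shows the box at about (280,220) with the drawer open toward the robot. The mug is near (383,235) and the hasp sticks out near (235,240). The side view has the mug at (220,300), the mill at (263,382), the honey jar at (360,298), and the pin's handle at (315,228). In the wrist view the handle runs from (430,262) to (470,228), and the hasp is partly hidden near (260,380).

```bash
python3 - <<'E'
from h import *
L=lambda n:dict(np.load(f'pics/{n}0.npz'))
for n in('wrist','side'):
    s=L(n); P=cloud(s); hsv=cv2.cvtColor(s['frame'],cv2.COLOR_RGB2HSV)
    z=P[...,2]; x=P[...,0];y=P[...,1]
    m0=(x>.4)&(x<1.1)&(y>-.35)&(y<.3)
    h,e=np.histogram(z[m0&(z>.1)&(z<.24)],np.arange(.1,.24,.003)); print(n,'top z',e[h.argmax()],h.max())
    zt=np.median(z[m0&(abs(z-e[h.argmax()]-.0015)<.006)])
    m=(m0&(abs(z-zt)<.006)).astype(np.uint8)
    _,lab,st,c=cv2.connectedComponentsWithStats(m); k=1+st[1:,4].argmax(); q=P[lab==k][:,:2]
    r=cv2.minAreaRect((q*1000).astype(np.float32)); print(zt,r,cv2.boxPoints(r).round(1).tolist())
s=L('side');P=cloud(s);hsv=cv2.cvtColor(s['frame'],cv2.COLOR_RGB2HSV)
# mug rim: green points
for nm,(a,b,c,d) in {'mug':(185,260,270,330),'mill':(240,350,290,410),'honey':(340,275,385,325),'glass':(280,90,312,140)}.items():
    Q=P[b:d,a:c].reshape(-1,3); zz=np.nanpercentile(Q[:,2],97); print(nm,'top',zz, np.nanmedian(Q[abs(Q[:,2]-zz)<.008],0))
# mug rim by green mask
g=(hsv[...,0]>30)&(hsv[...,0]<85)&(hsv[...,1]>60)&(hsv[...,2]<160); g[:250]=0;g[340:]=0;g[:,:180]=0;g[:,275:]=0
Q=P[g];Q=Q[Q[:,2]>.09]; print('mug rim',len(Q),Q.min(0),Q.max(0),Q.mean(0))
(cc,rr)=cv2.minEnclosingCircle((Q[:,:2]*1000).astype(np.float32));print(cc,rr)
for n in('wrist','side'):
    s=L(n);P=cloud(s);hsv=cv2.cvtColor(s['frame'],cv2.COLOR_RGB2HSV)
    b=((hsv[...,0]<13)&(hsv[...,1]>130)).astype(np.uint8)
    if n=='wrist': b[:200]=0;b[290:]=0;b[:,:400]=0;b[:,490:]=0
    else: b[:215]=0;b[240:]=0;b[:,:295]=0;b[:,335:]=0
    q=np.argwhere(b)[:,::-1]; Q=P[b>0]; mu=np.nanmean(Q,0); w,V=np.linalg.eigh(np.cov((Q-mu)[:,:2].T)); pr=(Q-mu)[:,:2]@V[:,1]
    print(n,'handle',len(Q),mu,'dir',V[:,1],pr.min(),pr.max(),q.mean(0),'z',np.nanpercentile(Q[:,2],[5,50,95]))
E
```

```text
wrist top z 0.15100000000000005 114812
0.15251678250939174 ((737.2655029296875, -56.473175048828125), (246.85667419433594, 295.1678466796875), 75.72274780273438) [[563.7999877929688, -139.6999969482422], [849.9000244140625, -212.5], [910.7000122070312, 26.700000762939453], [624.7000122070312, 99.5]]
side top z 0.15100000000000005 6176
0.15297430478294682 ((755.0771484375, -62.706512451171875), (307.6240234375, 245.79139709472656), 53.701839447021484) [[565.0, -113.9000015258789], [763.0999755859375, -259.3999938964844], [945.2000122070312, -11.5], [747.0999755859375, 134.0]]
mug top 0.09685594653299817 [ 0.42281084 -0.2508779   0.09660936]
mill top 0.1587240621024086 [ 0.61185718 -0.37202476  0.15639073]
honey top 0.24072069798527257 [ 0.73943112 -0.17193157  0.23831333]
glass top 0.09086589526795544 [0.34024442 0.37193191 0.08876569]
mug rim 278 [ 0.39532055 -0.30019756  0.09004883] [ 0.47242625 -0.20120595  0.10538475] [ 0.43275552 -0.25070208  0.09668371]
(430.1551208496094, -251.57276916503906) 50.4815559387207
wrist handle 1016 [0.55759856 0.00788099 0.10345395] dir [nan nan] nan nan [451.18011811 242.87598425] z [0.09788694 0.10429151 0.10644904]
side handle 76 [0.5554395  0.00555981 0.10419252] dir [nan nan] nan nan [312.63157895 227.89473684] z [0.09947373 0.10407852 0.10880978]
```

```bash
python3 - <<'E'
from h import *
L=lambda n:dict(np.load(f'pics/{n}0.npz'))
s=L('wrist'); P=cloud(s); z=P[...,2]
m=(abs(z-.1525)<.006).astype(np.uint8); m=cv2.medianBlur(m,5)
_,lab,st,c=cv2.connectedComponentsWithStats(m); k=1+st[1:,4].argmax(); m=(lab==k)
# front edge: for each row, rightmost top pixel, rows 90..260
uv=np.array([[np.where(m[r])[0].max()+.5,r] for r in range(90,262,4)],float)
Q=onz(s,uv,.1525)
f=cv2.fitLine((Q[:,:2]*1000).astype(np.float32),cv2.DIST_HUBER,0,.01,.01).ravel(); d=f[:2]*np.sign(f[1]); print('front edge dir(+y)',d,'pt',f[2:],'res',np.abs((Q[:,:2]*1000-f[2:])@[-d[1],d[0]]).max())
# box: y axis=d, x axis=(d1,-d0)
Y=d;X=np.array([d[1],-d[0]]); print('yaw',np.degrees(np.arctan2(X[1],X[0])))
# right edge (image upper right edge): near corner
uv=np.array([[c_,np.where(m[:,c_])[0].min()-.5] for c_ in range(415,476,4)],float);Q2=onz(s,uv,.1525)[:,:2]*1000; print('side edge pts',Q2[::5].round(1).tolist())
g=cv2.fitLine(Q2.astype(np.float32),cv2.DIST_HUBER,0,.01,.01).ravel();print('side dir',g)
A=np.array([d,-g[:2]]).T; t=np.linalg.solve(A,g[2:]-f[2:]); corner=f[2:]+t[0]*d; print('FR corner',corner)
org=corner+120*X+150*Y; print('origin',org)
np.savez('box0.npz',X=X,Y=Y,org=org)
tob=lambda q:np.c_[(q[:,:2]*1000-org)@X,(q[:,:2]*1000-org)@Y,q[:,2]*1000]
for n in('wrist','side'):
    s=L(n);P=cloud(s);hsv=cv2.cvtColor(s['frame'],cv2.COLOR_RGB2HSV)
    b=((hsv[...,0]<13)&(hsv[...,1]>130)).astype(np.uint8)
    if n=='wrist': b[:200]=0;b[290:]=0;b[:,:400]=0;b[:,490:]=0
    else: b[:215]=0;b[240:]=0;b[:,:295]=0;b[:,335:]=0
    q=np.argwhere(b)[:,::-1]; B=tob(onz(s,q,.100)); mu=B.mean(0); w,V=np.linalg.eigh(np.cov((B-mu)[:,:2].T)); pr=(B-mu)[:,:2]@V[:,1]
    print(n,'handle box',mu,'dir',V[:,1],pr.min(),pr.max())
    Bc=tob(P.reshape(-1,3)); Bc=Bc[~np.isnan(Bc[:,0])]
    # drawer: points at box x<-125
    for lo,hi in((0,95),(95,130),(130,136),(136,150)):
        k=(Bc[:,0]<-125)&(Bc[:,0]>-330)&(abs(Bc[:,1])<175)&(Bc[:,2]>lo)&(Bc[:,2]<hi)&(Bc[:,2]>60); 
        if k.any(): print(n,lo,hi,k.sum(),np.percentile(Bc[k],[1,50,99],axis=0).round(0).tolist())
    k=(abs(Bc[:,1]+20)<60)&(Bc[:,0]<-190)&(Bc[:,0]>-250)&(Bc[:,2]<100)&(Bc[:,2]>60); print('floor z',np.percentile(Bc[k][:,2],[10,50,90]))
E
```

```text
front edge dir(+y) [0.5880447 0.8088284] pt [607.05176 -62.673  ] res 0.5239356932601389
yaw -36.01838
side edge pts [[614.4, -145.7], [601.7, -136.8], [588.6, -127.1], [575.1, -117.2]]
side dir [ 8.0640054e-01 -5.9136975e-01  5.9507361e+02 -1.3181441e+02]
FR corner [ 570.0992  -113.49954]
origin [755.3653   -62.740646]
wrist handle box [-203.32010638  -59.17667527  100.        ] dir [0.08360627 0.99649887] -22.5923787820712 22.414184714401653
wrist 0 95 14456 [[-244.0, -98.0, 85.0], [-186.0, -28.0, 87.0], [-138.0, 102.0, 94.0]]
wrist 95 130 11695 [[-245.0, -104.0, 95.0], [-199.0, -36.0, 112.0], [-133.0, 154.0, 129.0]]
wrist 130 136 675 [[-251.0, -105.0, 130.0], [-244.0, -57.0, 132.0], [-127.0, 150.0, 136.0]]
wrist 136 150 1446 [[-259.0, -104.0, 136.0], [-250.0, -75.0, 137.0], [-243.0, 59.0, 139.0]]
floor z [85.90534194 87.01031552 97.31971688]
side handle box [-204.11085293  -60.99410749  100.        ] dir [0.06806587 0.99768083] -20.954961228021386 21.20637691578906
side 0 95 1798 [[-248.0, -106.0, 81.0], [-193.0, -10.0, 87.0], [-159.0, 99.0, 94.0]]
side 95 130 1020 [[-300.0, -107.0, 95.0], [-207.0, -48.0, 111.0], [-140.0, 102.0, 129.0]]
side 130 136 104 [[-262.0, -107.0, 130.0], [-247.0, -50.0, 134.0], [-183.0, 168.0, 136.0]]
side 136 150 189 [[-261.0, -106.0, 136.0], [-251.0, -60.0, 139.0], [-243.0, 73.0, 143.0]]
floor z [84.55609397 88.0916387  96.61505676]
```

```bash
cat >> h.py <<'E'
_b=np.load('box0.npz') if __import__('os').path.exists('box0.npz') else None
def b2w(x,y): return (_b['org']+x*_b['X']+y*_b['Y'])/1000
def w2b(P): P=np.atleast_2d(P); q=P[:,:2]*1000-_b['org']; return np.c_[q@_b['X'],q@_b['Y'],P[:,2]*1000]
def go(x,y,z,a=None):
    "rows' shift to box (x,y) mm, TCP z m; a: tool-y heading in box deg (mod 180)"
    Rt,p=tool(); t=np.r_[b2w(x,y),z]; h=np.degrees(np.arctan2(Rt[1,1],Rt[0,1]))
    print('shift',(Rt.T@(t-p)).round(4),'world',(t-p).round(4),'box now',w2b(p).round(1))
    if a is not None: print('turn',(-( (a-36.02)-h)+90)%180-90)
E
python3 -c "
from h import *
go(-205,-79,.19,-4.3)"
```

```text
shift [0.0061 0.1315 0.061 ] world [-0.1316 -0.0061 -0.0608] box now [[-102.1    3.3  250.8]]
turn 40.31732867109247
```

```bash
python3 drive.py '[[0.006,0.131,0.06,40.3,0.028],[0.006,0.131,0.06,40.3,0.028],[0.006,0.131,0.06,40.3,0.028],[0.006,0.131,0.06,40.3,0.028],[0.006,0.131,0.06,40.3,0.028],[0.006,0.131,0.06,40.3,0.028]]'; python3 - <<'E'
from h import *
s=snap('wrist','w1.png'); np.savez('pics/w1.npz',**s)
hsv=cv2.cvtColor(s['frame'],cv2.COLOR_RGB2HSV);P=cloud(s)
b=((hsv[...,0]<13)&(hsv[...,1]>130)&(P[...,2]<.12)&(P[...,2]>.085)).astype(np.uint8)
_,lab,st,c=cv2.connectedComponentsWithStats(b);k=1+st[1:,4].argmax();print(st[k],c[k])
q=np.argwhere(lab==k)[:,::-1];B=w2b(onz(s,q,.099));mu=B.mean(0);w,V=np.linalg.eigh(np.cov((B-mu)[:,:2].T));print(mu,V[:,1],B.min(0),B.max(0))
go(-205,-79,.116,-4.3)
E
```

```text
clock: 0.9
tool_pos: [0.5442, -0.006, 0.1916]
orientation: [-180.0, 0.0, -130.1]
force: [0.1, 0.0, -0.0]
opening: 0.0333
gripper_force: 0.0
[ 303  248   25   67 1454] [315.42503439 281.06877579]
[-204.65778035  -59.12783629   99.        ] [0.04809371 0.99884283] [-213.31394132  -83.67191172   99.        ] [-195.71538619  -33.53521165   99.        ]
shift [0.0008 0.0008 0.0755] world [-0.0011 -0.0001 -0.0755] box now [[-204.2  -78.3  191.5]]
turn 0.16333470691279217
```

View pics/w1.png

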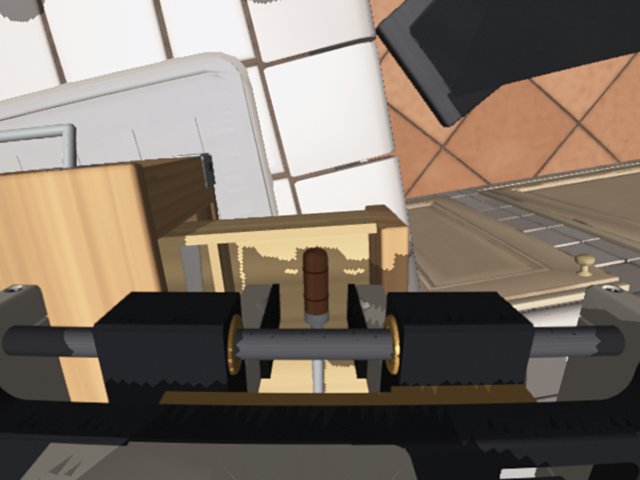

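```bash
python3 drive.py '[[0.002,0.001,0.04,0,0.028],[0.002,0.001,0.075,0,0.028],[0.002,0.001,0.0755,0,0.028],[0.002,0.001,0.0755,0,0.01],[0.002,0.001,0.0755,0,0.01],[0.002,0.001,0.0755,0,0.01],[0.002,0.001,0.0755,0,0.01]]'; python3 drive.py '[[0,0,-0.05,0,0.01],[0,0,-0.1,0,0.01],[0,0,-0.13,0,0.01],[0,0,-0.13,0,0.01]]';  python3 - <<'E'
from h import *
s=snap('wrist','w2.png'); np.savez('pics/w2.npz',**s)
s=snap('side','s2.png'); np.savez('pics/s2.npz',**s)
E
python3 -c "
import cv2,numpy as np
a=cv2.imread('pics/w2.png');b=cv2.imread('pics/s2.png')[130:330,210:450]
b=cv2.resize(b,(576,480));a=cv2.resize(a[240:,:],(640,240))
cv2.imwrite('pics/c2.png',np.vstack([cv2.resize(a,(576,216)),b[:380]]))"
```

```text
clock: 1.82
tool_pos: [0.5423, -0.0068, 0.1167]
orientation: [-180.0, 0.1, -130.3]
force: [0.4, 0.8, 1.7]
opening: 0.0163
gripper_force: 30.0
clock: 2.33
tool_pos: [0.5429, -0.0067, 0.2488]
orientation: [-179.8, 0.2, -130.3]
force: [-0.7, 0.6, -2.2]
opening: 0.0164
gripper_force: 30.0
```

View pics/c2.png

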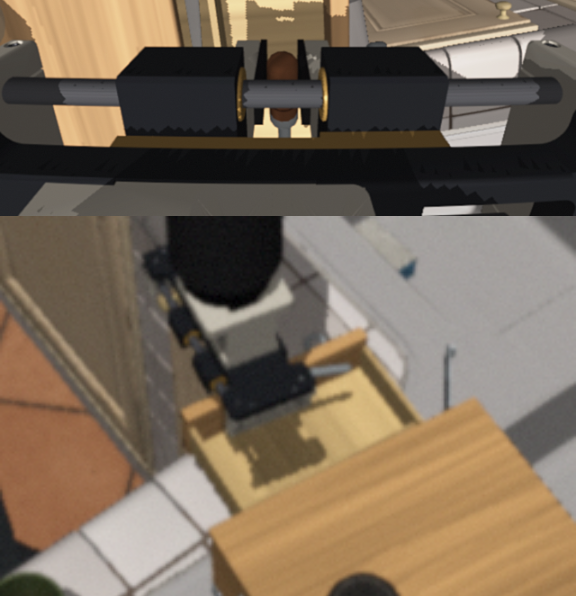

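```bash
python3 - <<'E'
from h import *
s=dict(np.load('pics/s2.npz'));P=cloud(s)
B=w2b(P[185:203,335:360].reshape(-1,3)); rgb=s['frame'][185:203,335:360].reshape(-1,3).astype(int)
k=(B[:,2]>150)
for b,c in zip(B[k][::4],rgb[k][::4]): print(b.round(0),c)
go(0,0,.2)
E
```

```text
[-136.  -50.  329.] [78 61 46]
[-201.   43.  185.] [101  90  78]
[-127.  -53.  335.] [47 43 39]
[-203.   28.  189.] [103  97  89]
[-203.   40.  181.] [114 113 112]
[-200.   49.  179.] [122 122 122]
[-127.  -53.  331.] [27 27 32]
[-204.   11.  196.] [115 110 105]
[-202.   22.  190.] [121 122 119]
[-200.   32.  186.] [128 132 133]
[-196.   41.  184.] [127 132 134]
[-199.   55.  171.] [112  99  81]
[-124.  -50.  330.] [46 48 49]
[-200.   15.  193.] [130 133 134]
[-199.   25.  188.] [124 130 130]
[-198.   37.  181.] [119 122 123]
[-196.   47.  176.] [119 117 109]
[-121.  -52.  332.] [36 41 40]
[-199.   14.  191.] [117 122 121]
[-199.   26.  184.] [106 106 105]
[-198.   37.  177.] [94 89 84]
[-121.  -52.  328.] [24 29 29]
[-198.   14.  189.] [97 93 90]
[-116.  -57.  333.] [33 34 36]
[-118.  -61.  331.] [53 55 57]
[-114.  -54.  331.] [29 32 35]
[-115.  -60.  330.] [31 32 37]
[-111.  -54.  331.] [30 28 31]
[-112.  -60.  331.] [27 28 31]
[-112.  -50.  324.] [77 63 49]
[-110.  -58.  328.] [22 21 25]
[-109.  -66.  331.] [25 24 25]
[-107.  -58.  327.] [31 30 28]
shift [-0.0959 -0.1994  0.0454] world [ 0.2141 -0.0558 -0.0456] box now [[-206.   -80.7  245.6]]
```

The crop shows the pin held by its handle, with the shank already drooping about 23° (side pixel ≈ (347,194)). Sharp vertical moves should swing it further tip-down.

```bash
cat > tilt.py <<'E'
from h import *
import sys
# shank points: grey points below the TCP, side camera
def tilt():
    s=snap('side',sys.argv[1] if len(sys.argv)>1 else None); P=cloud(s); R,p=tool(); B=w2b(P.reshape(-1,3)); c=s['frame'].reshape(-1,3).astype(int); t=w2b(p)[0]
    gx=w2b(p+R[:,0]*-.1)[0]-t; n=gx[:2]/np.linalg.norm(gx[:2])   # from handle to tip = tool -x
    D=B-t; al=D[:,:2]@n; la=D[:,0]*-n[1]+D[:,1]*n[0]
    k=(al>15)&(al<145)&(abs(la)<14)&(D[:,2]<0)&(D[:,2]>-150)&(c.max(1)-c.min(1)<25)&(c.max(1)>60)
    k&=B[:,2]>100
    print('n',k.sum()); q=np.c_[al,D[:,2],la][k]; q=q[np.argsort(q[:,0])]; print(q[::max(1,len(q)//12)].round(0).tolist())
    f=np.polyfit(q[:,0],q[:,1],1); print('tilt below horiz',np.degrees(np.arctan(-f[0])))
tilt(); o=ctrl.get_obs(); print(o['tool_pos'],o['opening'],o['clock'])
E
python3 drive.py '[[0,0,-0.06,0,0.01],[0,0,0,0,0.01],[0,0,-0.06,0,0.01],[0,0,0,0,0.01],[0,0,-0.06,0,0.01],[0,0,0,0,0.01],[0,0,-0.06,0,0.01],[0,0,-0.06,0,0.01]]'; python3 tilt.py s3.png
```

```text
clock: 3.42
tool_pos: [0.5426, -0.0073, 0.3076]
orientation: [-179.9, 0.0, -130.3]
force: [1.2, -0.2, -0.6]
opening: 0.0166
gripper_force: 30.0
n 4
[[15.0, -146.0, -3.0], [16.0, -135.0, -2.0], [16.0, -121.0, -1.0], [16.0, -117.0, -1.0]]
tilt below horiz -87.96213539558421
[ 0.54220196 -0.00690176  0.30628051] 0.01741035380015887 3.475
```

```bash
python3 - <<'E'
from h import *
a=snap('scene');b=snap('wrist')
np.savez('pics/sc3.npz',**a);np.savez('pics/w3.npz',**b)
A=cv2.resize(a['frame'][120:300,190:350],(480,540),interpolation=cv2.INTER_CUBIC)[:,:,::-1]
s=cv2.imread('pics/s3.png'); S=cv2.resize(s[110:290,260:420],(480,540),interpolation=cv2.INTER_CUBIC)
W=b['frame'][200:,:,::-1]
cv2.imwrite('pics/c3.png',np.hstack([cv2.resize(A,(270,300)),cv2.resize(S,(270,300))]) if 0 else np.vstack([np.hstack([cv2.resize(A,(300,338)),cv2.resize(S,(300,338))]),cv2.resize(W,(600,262))]))
E
```

```text
(no output)
```

View pics/c3.png

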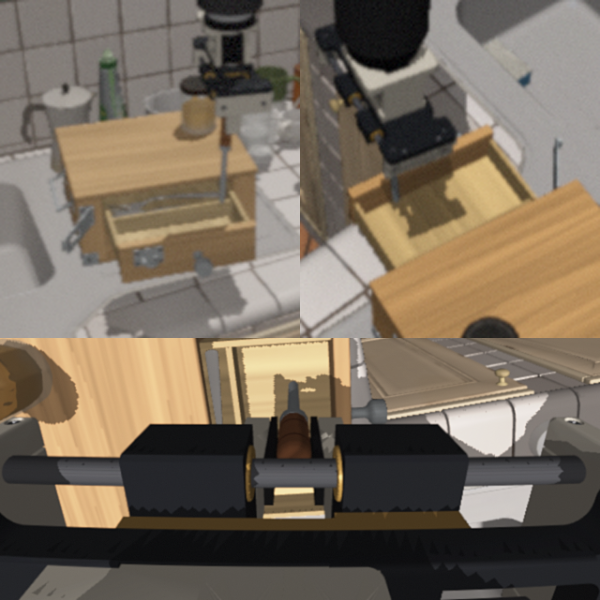

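The scene crop shows the pin hanging nearly straight down from the fingers, tip at about (308,227) in the full picture. In the wrist view the tip is at about (311,247).

```bash
python3 - <<'E'
from h import *
s=dict(np.load('pics/w3.npz'));P=cloud(s);B=w2b(P.reshape(-1,3)).reshape(480,640,3)
for v in range(240,310,6):
    u=np.arange(295,330); k=[i for i in u if B[v,i,2]>140]
    if k: print(v,k[0],k[-1],np.median(B[v,k],0).round(0),s['frame'][v,(k[0]+k[-1])//2])
a=dict(np.load('pics/sc3.npz'));c,D=rays(a,[[308.4,226.7],[310,198]]);c2,D2=rays(s,[[311,247],[313,275]])
for i in (0,1):
    A=np.c_[D[i],-D2[i]];t=np.linalg.lstsq(A,c2-c,rcond=None)[0]; print(w2b([c+D[i]*t[0],c2+D2[i]*t[1]]).round(0))
print(w2b(tool()[1]))
# mug rim circle from side0: annulus points
s=dict(np.load('pics/side0.npz'));P=cloud(s);Q=P[255:345,180:280].reshape(-1,3);Q=Q[(Q[:,2]>.093)&(Q[:,2]<.11)]
print(len(Q),Q[:,:2].min(0),Q[:,:2].max(0))
def fit(Q):
    A=np.c_[2*Q[:,:2],np.ones(len(Q))];x=np.linalg.lstsq(A,(Q[:,:2]**2).sum(1),rcond=None)[0];return x[:2],np.sqrt(x[2]+x[:2]@x[:2])
print(fit(Q)); H=np.histogram2d(Q[:,0],Q[:,1],bins=[np.arange(.37,.5,.008),np.arange(-.32,-.18,.008)])[0].astype(int);print(H)
E
```

```text
246 311 314 [-205.  -69.  157.] [92 85 77]
252 308 318 [-205.  -70.  175.] [76 77 78]
258 308 318 [-205.  -71.  191.] [63 65 66]
264 307 318 [-205.  -72.  208.] [62 63 65]
270 307 319 [-205.  -73.  221.] [64 66 66]
276 307 320 [-206.  -80.  248.] [62 64 64]
282 300 326 [-206.  -80.  255.] [54 34 22]
288 295 328 [-205.  -80.  266.] [52 33 22]
294 295 328 [-205.  -81.  274.] [54 33 22]
300 295 329 [-205.  -81.  280.] [51 32 21]
306 295 329 [-206.  -82.  288.] [52 32 20]
[[-203.  -66.  155.]
 [-203.  -68.  154.]]
[[-202.  -72.  249.]
 [-206.  -80.  246.]]
[[-205.8636964   -80.47906177  304.90529005]]
267 [ 0.39410567 -0.29560933] [ 0.47202928 -0.1999627 ]
(array([ 0.43209515, -0.24221661]), np.float64(0.03878106145363631))
[[ 0  0  0  0  0  0  0  0  0  0  0  0  0  0  0  0  0]
 [ 0  0  0  0  0  0  0  0  0  0  0  0  0  0  0  0  0]
 [ 0  0  0  0  0  0  0  0  0  0  0  0  0  0  0  0  0]
 [ 0  0  0  0  0  0  0  2  8  7  8  8  8  0  0  0  0]
 [ 0  0  0  0  0  0  3  5  0  0  0  0  4  9  2  0  0]
 [ 0  0  0  8  5  5  5  0  0  0  0  0  0  3  6  0  0]
 [ 0  0  0  5  7 11  1  0  0  0  0  0  0  0 12  0  0]
 [ 0  0  0  0  0  9  0  0  0  0  0  0  0  0  9  0  0]
 [ 0  0  0  0  0  8  0  0  0  0  0  0  0  0  7  1  0]
 [ 0  0  0  0  0  9  0  0  0  0  0  0  0  0  9  0  0]
 [ 0  0  0  0  0  2  9  0  0  0  0  0  0  3  3  0  0]
 [ 0  0  0  0  0  0  4 13  1  0  0  0  3  5  0  0  0]
 [ 0  0  0  0  0  0  0  3  8 10  8  7  4  0  0  0  0]
 [ 0  0  0  0  0  0  0  0  0  0  0  0  0  0  0  0  0]
 [ 0  0  0  0  0  0  0  0  0  0  0  0  0  0  0  0  0]
 [ 0  0  0  0  0  0  0  0  0  0  0  0  0  0  0  0  0]]
```

```bash
cat >> h.py <<'E'
def gow(x,y,z):
    Rt,p=tool(); print('shift',(Rt.T@(np.array([x,y,z])-p)).round(4),'at',p.round(4))
E
python3 -c "
from h import *
gow(.416,-.259,.300)"
```

```text
shift [ 0.2735 -0.0674  0.0051] at [ 0.5415 -0.0068  0.3049]
```

```bash
python3 drive.py '[[0.02,-0.005,0,0,0.01],[0.06,-0.015,0,0,0.01],[0.11,-0.027,0,0,0.01],[0.16,-0.04,0,0,0.01],[0.21,-0.052,0,0,0.01],[0.25,-0.062,0,0,0.01],[0.268,-0.066,0.003,0,0.01],[0.2735,-0.0674,0.005,0,0.01]]'; python3 - <<'E'
from h import *
s=snap('wrist','w4.png');np.savez('pics/w4.npz',**s);P=cloud(s);R,p=tool();print(p)
for v in range(228,310,6):
    k=[i for i in range(285,340) if P[v,i,2]>.13]
    if k: q=(np.median(P[v,k],0)-p); print(v,k[0],k[-1],(R.T@q*1000).round(0),s['frame'][v,(k[0]+k[-1])//2])
# rim of mug, points z .095-.107
Q=P.reshape(-1,3);Q=Q[(Q[:,2]>.096)&(Q[:,2]<.108)&(abs(Q[:,0]-.433)<.06)&(Q[:,1]>-.279)&(Q[:,1]<-.18)]
A=np.c_[2*Q[:,:2],np.ones(len(Q))];x=np.linalg.lstsq(A,(Q[:,:2]**2).sum(1),rcond=None)[0];print('rim',len(Q),x[:2],np.sqrt(x[2]+x[:2]@x[:2]),np.median(Q[:,2]))
gow(.416,-.259,.165)
E
```

```text
clock: 4.58
tool_pos: [0.415, -0.2602, 0.3003]
orientation: [179.9, -0.0, -130.4]
force: [0.4, -0.0, -1.9]
opening: 0.017
gripper_force: 30.0
[ 0.41515737 -0.25997457  0.30013457]
246 311 314 [-11.  -0. 148.] [76 78 76]
252 308 318 [ -9.   0. 130.] [77 79 79]
258 308 318 [ -8.   0. 113.] [63 65 66]
264 307 318 [-7.  0. 97.] [63 65 66]
270 307 319 [-6.  0. 85.] [63 65 66]
276 307 320 [ 1.  0. 57.] [64 66 66]
282 300 326 [ 1.  0. 50.] [52 32 19]
288 285 338 [ 1. -1. 38.] [53 33 22]
294 285 339 [ 1. -1. 30.] [53 32 21]
300 285 339 [ 2. -0. 22.] [51 32 21]
306 285 339 [ 2. -0. 15.] [54 34 22]
rim 817 [ 0.43405218 -0.23817527] 0.03728631045624504 0.09991504749748359
shift [-0.0014 -0.0002  0.1351] at [ 0.4152 -0.26    0.3001]
```

View pics/w4.png

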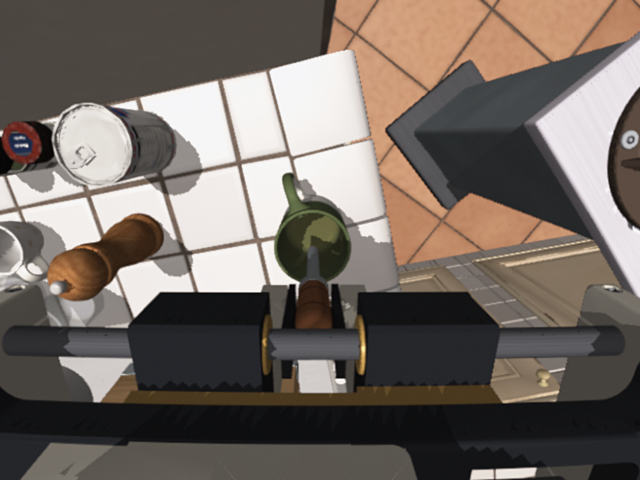

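The wrist view shows the mug's cup centred at about (313,243), with the handle upward-left of it. The shank tip is over the cup mouth at (312,247), so I can lower the pin.

```bash
python3 drive.py '[[0,0,0.03,0,0.01],[0,0,0.07,0,0.01],[0,0,0.11,0,0.01],[0,0,0.13,0,0.01],[0,0,0.137,0,0.01],[0,0,0.137,0,0.01]]'; python3 drive.py '[[0,0,0,0,0.036],[0,0,0,0,0.036],[0,0,0,0,0.036],[0,0,0,0,0.036]]';python3 drive.py '[[0,0,-0.02,0,0.036],[0,0,-0.06,0,0.036],[0,0,-0.11,0,0.036],[0,0,-0.14,0,0.036],[0,0,-0.14,0,0.036]]'; python3 - <<'E'
from h import *
s=snap('wrist','w5.png');np.savez('pics/w5.npz',**s);P=cloud(s);R,p=tool();print(p)
s2=snap('side','s5.png');np.savez('pics/s5.npz',**s2)
for s,P in((s,P),(s2,cloud(s2))):
    hsv=cv2.cvtColor(s['frame'],cv2.COLOR_RGB2HSV)
    b=(hsv[...,0]<13)&(hsv[...,1]>130)&(P[...,2]>.09)&(P[...,2]<.2)&(abs(P[...,0]-.43)<.07)&(abs(P[...,1]+.25)<.07)
    Q=P[b];print(len(Q)); 
    if len(Q): mu=np.median(Q,0);w,V=np.linalg.eigh(np.cov((Q-mu).T));d=V[:,2]*np.sign(V[2,2]);print('mean',mu,'dir',d,Q.min(0),Q.max(0)); zs=Q[np.argsort(Q[:,2])];n=len(zs)//4+1;print('low',np.median(zs[:n],0),'high',np.median(zs[-n:],0))
E
```

```text
clock: 5.38
tool_pos: [0.4167, -0.2589, 0.1642]
orientation: [180.0, -0.0, -130.3]
force: [0.5, 0.7, -1.1]
opening: 0.0171
gripper_force: 30.0
clock: 5.88
tool_pos: [0.4165, -0.2591, 0.1644]
orientation: [-180.0, 0.0, -130.3]
force: [-0.1, 0.3, 0.7]
opening: 0.0359
gripper_force: 0.0
clock: 6.5
tool_pos: [0.4175, -0.2595, 0.3068]
orientation: [-179.7, 0.1, -130.3]
force: [0.9, -0.2, -1.1]
opening: 0.0363
gripper_force: 0.0
[ 0.41671692 -0.25911538  0.30494301]
312
mean [ 0.4097846  -0.26565207  0.15451078] dir [0.06437901 0.85120919 0.520863  ] [ 0.40198417 -0.27259719  0.12479579] [ 0.41816597 -0.25689801  0.15748288]
low [ 0.40752392 -0.26996081  0.15159183] high [ 0.41148042 -0.26262459  0.15585415]
82
mean [ 0.41532955 -0.26643271  0.14903138] dir [-0.26361957 -0.03614071  0.96394946] [ 0.40152534 -0.27244309  0.11453815] [ 0.42285115 -0.25857605  0.15995462]
low [ 0.41943861 -0.26631025  0.12474915] high [ 0.41088662 -0.26514319  0.1562893 ]
```

```bash
python3 -c "
from h import *
go(-290,-65,.22,90);print(ctrl.get_obs()['joint_pos'])"
```

```text
shift [-0.2825  0.1526  0.084 ] world [ 0.0664  0.3141 -0.0838] box now [[-159.  -358.1  303.8]]
turn 85.70893460746086
[-8.86717899e+00  9.75611006e-01 -1.70385971e+01 -2.28426968e-02
 -7.19782946e+01 -3.14368218e+01]
```

```bash
python3 drive.py '[[-0.05,0.03,0,10.7,0],[-0.1,0.06,0,21.4,0],[-0.15,0.08,0,32.1,0],[-0.2,0.1,0,42.8,0],[-0.24,0.13,0.02,53.5,0],[-0.27,0.15,0.06,64.2,0],[-0.2825,0.1526,0.084,75,0],[-0.2825,0.1526,0.084,85.7,0]]'; python3 drive.py '[[0,0,0,0,0]]'; python3 - <<'E'
from h import *
go(-290,-65,.125,90);print(ctrl.get_obs()['opening'])
s=snap('wrist','w6.png');np.savez('pics/w6.npz',**s);P=cloud(s);B=w2b(P.reshape(-1,3))
k=(B[:,2]>128)&(B[:,2]<142)&(B[:,0]<-200)&(B[:,0]>-290)&(abs(B[:,1]+70)<25);print(np.percentile(B[k],[2,50,98],axis=0).round(0))
E
```

```text
clock: 7.6
tool_pos: [0.4811, 0.0556, 0.2164]
orientation: [-179.7, -0.2, 151.1]
force: [0.4, 0.5, 0.6]
opening: 0.0004
gripper_force: 0.0
clock: 7.72
tool_pos: [0.4821, 0.055, 0.2187]
orientation: [-179.9, -0.1, 151.4]
force: [-0.4, -0.1, -0.2]
opening: 0.0004
gripper_force: 0.0
shift [-0.0005  0.0006  0.0937] world [ 0.0005  0.0002 -0.0937] box now [[-290.3  -65.4  218.7]]
turn 7.446789079137233
0.0003752759708498949
[[-260.  -61.  129.]
 [-255.  -60.  137.]
 [-246.  -59.  139.]]
```

```bash
python3 drive.py '[[0,0,0.045,7.4,0],[0,0,0.09,7.4,0],[0,0,0.0935,7.4,0],[0,0,0.0935,7.4,0]]'; python3 drive.py '[[-0.015,0,0,0,0],[-0.035,0,0,0,0],[-0.06,0,0,0,0],[-0.085,0,0,0,0],[-0.11,0,0,0,0],[-0.13,0,0,0,0],[-0.145,0,0,0,0],[-0.15,0,0,0,0]]'; python3 - <<'E'
from h import *
go(-130,-65,.125,90)
E
```

```text
clock: 8.28
tool_pos: [0.4835, 0.0551, 0.1277]
orientation: [180.0, 0.0, 144.0]
force: [0.7, 0.4, -0.1]
opening: 0.0007
gripper_force: 0.0
clock: 9.28
tool_pos: [0.6047, -0.0339, 0.1267]
orientation: [180.0, 0.0, 143.9]
force: [-1.6, 1.9, 1.4]
opening: 0.0007
gripper_force: 1.0
shift [-0.0088  0.0002  0.0017] world [ 0.0073 -0.005  -0.0017] box now [[-138.8  -65.2  126.7]]
turn -0.0809253992015897
```

```bash
python3 drive.py '[[-0.004,0,0,0,0],[-0.006,0,0,0,0],[-0.008,0,0,0,0]]';  python3 drive.py '[[-0.0015,0,0,0,0],[-0.003,0,0,0,0],[-0.003,0,0,0,0]]'; python3 -c "
from h import *
go(-130,-65,.125,90)"
```

```text
clock: 9.65
tool_pos: [0.6101, -0.0378, 0.1266]
orientation: [-180.0, -0.0, 143.9]
force: [-1.2, 0.5, 0.8]
opening: 0.0002
gripper_force: 0.8
clock: 10.02
tool_pos: [0.6103, -0.0381, 0.1265]
orientation: [-179.9, -0.2, 143.9]
force: [-13.3, 10.5, 10.0]
opening: 0.0006
gripper_force: 8.7
shift [-0.0018  0.0004  0.0015] world [ 0.0017 -0.0008 -0.0015] box now [[-131.8  -65.4  126.5]]
turn -0.04721003705122939
```

```bash
python3 drive.py '[[0.03,0,0,0,0],[0.06,0.02,-0.04,0,0],[0.08,0.06,-0.09,0,0],[0.08,0.09,-0.13,0,0],[0.08,0.1,-0.13,0,0],[0.08,0.1,-0.13,0,0]]'; python3 - <<'E'
from h import *
s=snap('wrist','w7.png');np.savez('pics/w7.npz',**s);P=cloud(s);B=w2b(P.reshape(-1,3));
s2=snap('scene');np.savez('pics/sc7.npz',**s2)
k=(B[:,2]>98)&(B[:,2]<135)&(B[:,0]<-126)&(B[:,0]>-260)&(B[:,1]>100)&(B[:,1]<260)
q=B[k];print(len(q)); print(q[::max(1,len(q)//25)].round(0).tolist())
k=(B[:,2]>90)&(B[:,2]<125)&(B[:,0]<-123)&(B[:,0]>-160)&(abs(B[:,1]-64)<25)
q=B[k];print('staple',len(q)); print(np.percentile(q,[2,50,98],axis=0).round(0).tolist())
go(0,0,.2)
E
```

```text
clock: 10.78
tool_pos: [0.607, 0.0887, 0.2559]
orientation: [-180.0, -0.0, 144.0]
force: [-0.3, -0.1, -0.4]
opening: 0.0002
gripper_force: 0.0
1445
[[-199.0, 180.0, 100.0], [-195.0, 176.0, 103.0], [-190.0, 174.0, 99.0], [-191.0, 175.0, 105.0], [-188.0, 172.0, 103.0], [-196.0, 178.0, 129.0], [-189.0, 174.0, 115.0], [-185.0, 171.0, 108.0], [-189.0, 174.0, 124.0], [-190.0, 175.0, 131.0], [-178.0, 165.0, 105.0], [-182.0, 169.0, 122.0], [-184.0, 169.0, 129.0], [-169.0, 160.0, 100.0], [-170.0, 164.0, 108.0], [-178.0, 166.0, 131.0], [-163.0, 157.0, 102.0], [-171.0, 162.0, 125.0], [-172.0, 164.0, 132.0], [-156.0, 151.0, 101.0], [-153.0, 150.0, 99.0], [-167.0, 159.0, 131.0], [-166.0, 158.0, 133.0], [-157.0, 152.0, 120.0], [-158.0, 152.0, 127.0], [-154.0, 149.0, 128.0]]
staple 0Traceback (most recent call last):
  File "<stdin>", line 7, in <module>
    return _quantile_unchecked(
        a, q, axis, out, overwrite_input, method, keepdims, weights)
    return _ureduce(a,
                    func=_quantile_ureduce_func,
    ...<5 lines>...
                    overwrite_input=overwrite_input,
                    method=method)
    r = func(a, **kwargs)
    result = _quantile(arr,
                       quantiles=q,
    ...<2 lines>...
                       out=out,
                       weights=wgt)
    slices_having_nans = np.isnan(arr[-1, ...])
                                  ~~~^^^^^^^^^
IndexError: index -1 is out of bounds for axis 0 with size 0
```

View pics/w7.png

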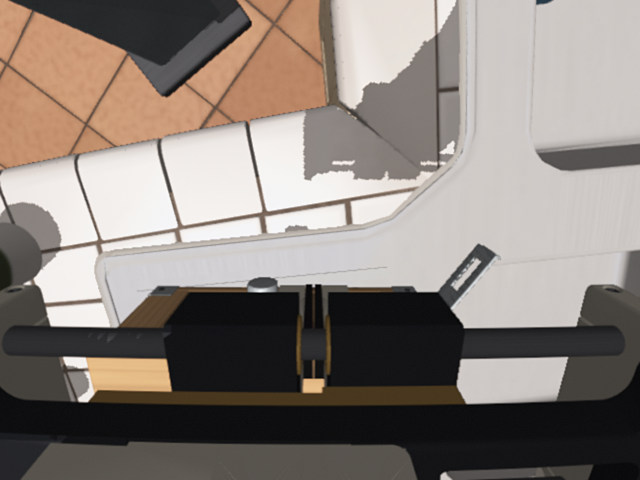

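The wrist view shows the hasp strap at about (468,275), sticking out and left. From the points fitted, it stands at about 2.17 rad. I'll go round to its left side.

```bash
python3 -c "
from h import *
go(-153,191,.2,0)"
```

```text
shift [-0.0559  0.1572  0.0548] world [ 0.1377  0.0941 -0.0552] box now [[-209.    33.9  255.2]]
turn 89.93214286385137
```

```bash
python3 drive.py '[[0,0.03,0,-10.7,0],[0,0.06,0,-21.4,0],[-0.01,0.1,0.01,-32.1,0],[-0.03,0.13,0.03,-42.8,0],[-0.05,0.15,0.05,-53.5,0],[-0.056,0.157,0.054,-64.2,0],[-0.056,0.157,0.054,-75,0],[-0.056,0.157,0.054,-85.6,0]]'; python3 drive.py '[[0,0,0,-4.5,0]]'; python3 - <<'E'
from h import *
go(-153,191,.122,0)
P0=w2b(tool()[1])[0][:2]; P0=np.array([-153,191.])
for th in (124,110,95,90,75,60,45,30,20,10,5,0):
    t=np.radians(th);n=np.array([-np.cos(t),np.sin(t)]);u=-np.array([np.sin(t),np.cos(t)])
    r,o=(80,(21,11.8)) if th>90 else (38,(-21,11.8))
    c=np.array([-123.5,128])+u*r+n*1.5+o; d=c-P0; print(th,c.round(0),'tool',[round(-d[1]/1000,3),round(-d[0]/1000,3)])
E
```

```text
clock: 11.88
tool_pos: [0.7443, 0.1808, 0.2006]
orientation: [179.9, -0.2, -130.2]
force: [0.1, 0.1, 0.4]
opening: 0.0004
gripper_force: 0.0
clock: 12.0
tool_pos: [0.7443, 0.1808, 0.2009]
orientation: [179.9, -0.1, -125.8]
force: [0.7, 0.4, -0.4]
opening: 0.0003
gripper_force: 0.0
shift [-0.0007  0.0007  0.0789] world [-0.0003  0.0009 -0.0789] box now [[-152.2  190.4  200.9]]
turn 0.22754224077300478
124 [-168.  186.] tool [np.float64(0.005), np.float64(0.015)]
110 [-177.  169.] tool [np.float64(0.022), np.float64(0.024)]
95 [-182.  148.] tool [np.float64(0.043), np.float64(0.029)]
90 [-182.  141.] tool [np.float64(0.05), np.float64(0.03)]
75 [-182.  131.] tool [np.float64(0.06), np.float64(0.029)]
60 [-178.  122.] tool [np.float64(0.069), np.float64(0.025)]
45 [-172.  114.] tool [np.float64(0.077), np.float64(0.019)]
30 [-165.  108.] tool [np.float64(0.083), np.float64(0.012)]
20 [-159.  105.] tool [np.float64(0.086), np.float64(0.006)]
10 [-153.  103.] tool [np.float64(0.088), np.float64(-0.0)]
5 [-149.  102.] tool [np.float64(0.089), np.float64(-0.004)]
0 [-146.  102.] tool [np.float64(0.089), np.float64(-0.007)]
```

```bash
python3 drive.py '[[0,0,0.04,0,0],[0,0,0.075,0,0],[0,0,0.078,0,0],[0,0,0.078,0,0]]'; python3 drive.py '[[0.005,0.015,0,0,0],[0.022,0.024,0,0,0],[0.043,0.029,0,0,0],[0.05,0.03,0,0,0],[0.06,0.029,0,0,0],[0.069,0.025,0,0,0],[0.077,0.019,0,0,0],[0.083,0.012,0,0,0]]';python3 drive.py '[[0.003,-0.006,0,0,0],[0.005,-0.012,0,0,0],[0.006,-0.015,0,0,0],[0.006,-0.017,0,0,0]]'; python3 -c "
from h import *
go(-146,102,.122,0)"
```

```text
clock: 12.5
tool_pos: [0.7452, 0.1815, 0.125]
orientation: [-180.0, -0.0, -126.0]
force: [0.3, -0.1, 1.1]
opening: 0.0004
gripper_force: 0.0
clock: 13.5
tool_pos: [0.6864, 0.1212, 0.1244]
orientation: [180.0, -0.0, -126.0]
force: [0.5, 0.9, 0.4]
opening: 0.0004
gripper_force: 0.4
clock: 14.0
tool_pos: [0.6967, 0.1071, 0.1244]
orientation: [180.0, -0.0, -126.0]
force: [-0.4, 0.9, 0.6]
opening: 0.0007
gripper_force: 0.3
shift [ 0.0008 -0.0013  0.0024] world [ 0.0005 -0.0014 -0.0024] box now [[-147.3  102.8  124.4]]
turn 0.04486675699808984
```

Nearly shut; pressing on gently until it resists.

```bash
python3 drive.py '[[0,-0.001,0,0,0],[0,-0.002,0,0,0],[0,-0.002,0,0,0]]'; python3 drive.py '[[0,-0.0015,0,0,0],[0,-0.0025,0,0,0],[0,-0.0025,0,0,0]]';python3 -c "
from h import *
go(-146,102,.122,0)"
```

```text
clock: 14.38
tool_pos: [0.6982, 0.1061, 0.1246]
orientation: [-180.0, 0.0, -126.0]
force: [-0.3, 1.0, 0.6]
opening: 0.0005
gripper_force: 0.2
clock: 14.75
tool_pos: [0.7003, 0.1045, 0.1246]
orientation: [-180.0, 0.0, -126.0]
force: [-1.2, -0.3, -1.1]
opening: 0.0003
gripper_force: 0.2
shift [0.0009 0.0032 0.0026] world [-0.0031  0.0011 -0.0026] box now [[-142.8  102.9  124.6]]
turn 0.04920602055483414
```

```bash
python3 drive.py '[[0,-0.002,0,0,0],[0,-0.002,0,0,0]]'; python3 drive.py '[[0,-0.002,0,0,0],[0,-0.002,0,0,0]]';python3 drive.py '[[0,-0.002,0,0,0],[0,-0.002,0,0,0]]';python3 -c "
from h import *
go(-146,102,.122,0)"
```

```text
clock: 15.0
tool_pos: [0.7007, 0.1042, 0.1245]
orientation: [179.9, -0.0, -126.0]
force: [-6.0, 4.2, 3.2]
opening: 0.0005
gripper_force: 4.3
clock: 15.25
tool_pos: [0.7008, 0.1041, 0.1245]
orientation: [179.7, -0.1, -125.9]
force: [-14.1, 10.5, 8.7]
opening: 0.0005
gripper_force: 9.1
clock: 15.5
tool_pos: [0.7009, 0.104, 0.1245]
orientation: [179.6, -0.1, -125.9]
force: [-22.1, 15.0, 10.9]
opening: 0.0004
gripper_force: 14.1
shift [0.0008 0.0039 0.0026] world [-0.0036  0.0016 -0.0025] box now [[-142.1  102.8  124.5]]
turn 0.10465219921411517
```

```bash
python3 drive.py '[[0,0.015,0,0,0],[0,0.03,0,0,0],[0,0.03,-0.05,0,0],[0,0.02,-0.1,0,0],[0,0.005,-0.14,0,0],[0,0.005,-0.14,0,0],[0,0.005,-0.14,0,0]]'; python3 - <<'E'
from h import *
s=snap('wrist','w8.png');np.savez('pics/w8.npz',**s);P=cloud(s);B=w2b(P.reshape(-1,3))
k=(B[:,2]>105)&(B[:,2]<122)&(B[:,0]<-128)&(B[:,0]>-165)&(abs(B[:,1]-64)<25)
print('staple',k.sum(),np.percentile(B[k],[2,50,98],axis=0).round(0).tolist())
k=(B[:,2]>124)&(B[:,2]<136)&(B[:,0]<-115)&(B[:,0]>-140)&(B[:,1]>30)&(B[:,1]<125)
print('strap top',k.sum(),np.percentile(B[k],[2,50,98],axis=0).round(0).tolist())
uv=np.argwhere(((B[:,2]>100)&(B[:,2]<136)&(B[:,0]<-115)&(B[:,0]>-165)&(abs(B[:,1]-70)<60)).reshape(480,640)); print(uv.min(0),uv.max(0)); go(0,0,.2)
a=s['frame'][max(0,uv[:,0].min()-20):,:][:,max(0,uv[:,1].min()-20):uv[:,1].max()+20]
print(uv.min(0)-20); cv2.imwrite('pics/c8.png',cv2.resize(a[:uv[:,0].max()-uv[:,0].min()+60,:,::-1],None,fx=3,fy=3)[:600,:800])
E
```

```text
clock: 16.38
tool_pos: [0.7005, 0.1039, 0.264]
orientation: [180.0, -0.0, -126.0]
force: [0.6, 0.1, -0.5]
opening: 0.0004
gripper_force: 0.0
staple 461 [[-150.0, 53.0, 115.0], [-140.0, 64.0, 117.0], [-129.0, 77.0, 119.0]]
strap top 700 [[-127.0, 36.0, 125.0], [-123.0, 71.0, 131.0], [-121.0, 122.0, 136.0]]
[116 282] [271 323]
shift [ 0.1024 -0.1426  0.0633] world [ 0.0551 -0.1666 -0.0633] box now [[-142.6  102.4  263.3]]
[ 96 262]
```

View pics/c8.png

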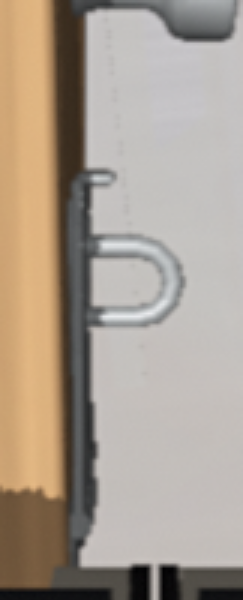

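The hasp lies flat. The staple pokes through its slot, with the U at about u 292–324, v 174–205 in the wrist picture.

```bash
python3 - <<'E'
from h import *
s=dict(np.load('pics/w8.npz'))
print(w2b(onz(s,[[300,174.3],[300,205.3],[323.7,190],[314.7,190],[292,190],[305,179.5],[305,200]],.117)).round(1))
# pin in mug: from side5
s=dict(np.load('pics/s5.npz'))
Pc=cloud(s);hsv=cv2.cvtColor(s['frame'],cv2.COLOR_RGB2HSV)
gow(.411,-.264,.30)
h=-126-90
print(ctrl.get_obs()['joint_pos'])
E
```

```text
[[-132.1   53.5  117. ]
 [-131.9   78.4  117. ]
 [-151.    65.9  117. ]
 [-143.8   65.9  117. ]
 [-125.6   66.   117. ]
 [-136.1   57.6  117. ]
 [-136.    74.   117. ]]
shift [ 0.4677  0.0179 -0.0361] at [0.7003 0.1039 0.2633]
[ 2.41490676e+01  2.33548313e+01  6.46646528e+00 -2.10120145e-02
 -7.32081984e+01 -6.01275008e+01]
```

```bash
python3 -c "
from h import *
gow(.434,-.283,.285)"; python3 drive.py '[[0.04,0.004,-0.025,0,0.03],[0.1,0.01,-0.035,10.7,0.05],[0.16,0.015,-0.035,21.4,0.06],[0.22,0.02,-0.035,32,0.06],[0.28,0.022,-0.035,42.7,0.06],[0.34,0.022,-0.035,53.4,0.06],[0.4,0.022,-0.03,64,0.06],[0.44,0.022,-0.025,74.7,0.06]]'; python3 drive.py '[[0,0,0,10.6,0.06],[0,0,0,19.4,0.06]]';python3 -c "
from h import *
gow(.434,-.283,.285)"
```

```text
shift [ 0.4695 -0.0119 -0.0211] at [0.7003 0.1039 0.2633]
clock: 17.42
tool_pos: [0.4225, -0.2404, 0.2886]
orientation: [-180.0, -0.1, 158.9]
force: [0.6, -0.7, 0.1]
opening: 0.0597
gripper_force: 0.0
clock: 17.68
tool_pos: [0.4236, -0.2395, 0.2884]
orientation: [-179.9, -0.1, 139.5]
force: [0.7, -0.5, 0.1]
opening: 0.06
gripper_force: 0.0
shift [-0.0361 -0.0264  0.0034] at [ 0.4236 -0.2395  0.2884]
```

```bash
python3 drive.py '[[-0.036,-0.026,0,0,0.06],[-0.036,-0.026,0,0,0.06],[-0.036,-0.026,0,0,0.06]]'; python3 - <<'E'
from h import *
s=snap('wrist','w9.png');np.savez('pics/w9.npz',**s);P=cloud(s);R,p=tool();print(p)
hsv=cv2.cvtColor(s['frame'],cv2.COLOR_RGB2HSV)
b=((hsv[...,0]<13)&(hsv[...,1]>130)&(P[...,2]>.085)&(P[...,2]<.2)&(abs(P[...,0]-.42)<.08)&(abs(P[...,1]+.25)<.08))
Q=P[b];print(len(Q))
zs=Q[np.argsort(Q[:,2])]
for i in range(5):
    q=zs[i*len(zs)//5:(i+1)*len(zs)//5];print(np.median(q,0).round(4))
cam=-s['R'].T@s['t'];print('cam',cam)
top=Q[Q[:,2]>Q[:,2].max()-.006];print('top',top.mean(0),top.min(0),top.max(0))
G=P[(hsv[...,0]>30)&(hsv[...,0]<85)&(hsv[...,1]>60)];G=G[(G[:,2]>.094)&(G[:,2]<.108)&(abs(G[:,0]-.42)<.08)&(G[:,1]>-.279)&(G[:,1]<-.18)]
A=np.c_[2*G[:,:2],np.ones(len(G))];x=np.linalg.lstsq(A,(G[:,:2]**2).sum(1),rcond=None)[0];print('rim',len(G),x[:2],np.sqrt(x[2]+x[:2]@x[:2]))
v,u=np.where(b);print(u.min(),u.max(),v.min(),v.max())
E
```

```text
clock: 18.05
tool_pos: [0.435, -0.282, 0.2884]
orientation: [-180.0, -0.1, 139.9]
force: [-0.0, 0.4, -0.4]
opening: 0.0599
gripper_force: 0.0
[ 0.43507611 -0.28180231  0.28876431]
490
[ 0.4128 -0.2537  0.1321]
[ 0.4096 -0.2567  0.1513]
[ 0.4084 -0.264   0.154 ]
[ 0.4105 -0.2644  0.1549]
[ 0.412  -0.2625  0.1559]
cam [ 0.37429733 -0.23056523  0.42182183]
top [ 0.41042433 -0.26320116  0.15470889] [ 0.40296654 -0.27145123  0.15222296] [ 0.41884734 -0.25532345  0.15819751]
rim 880 [ 0.43426557 -0.23769771] 0.03677344096432872
301 327 186 210
```

View pics/w9.png

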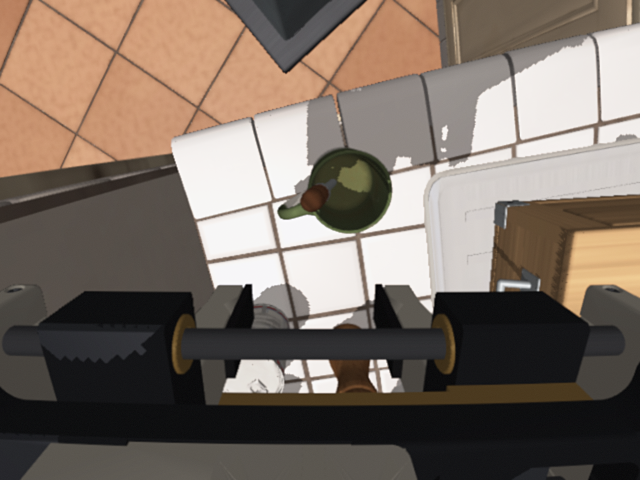

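The wrist view shows the pin's handle end at (313,197), leaning over the left rim of the mug at (350,190) toward heading −133° by about 9°. I'll close along the lean so the pads straighten it.

```bash
python3 -c "
from h import *
gow(.4204,-.2526,.150)"
```

```text
shift [0.0298 0.013  0.1388] at [ 0.4351 -0.2818  0.2888]
```

```bash
python3 drive.py '[[0.03,0.013,0.02,0,0.066],[0.03,0.013,0.06,0,0.066],[0.03,0.013,0.1,0,0.066],[0.03,0.013,0.13,0,0.066],[0.03,0.013,0.1385,0,0.066],[0.03,0.013,0.1385,0,0.066]]'; python3 drive.py '[[0,0,0,0,0.05],[0,0,0,0,0.035],[0,0,0,0,0.025],[0,0,0,0,0.01],[0,0,0,0,0.01],[0,0,0,0,0.01]]'; python3 drive.py '[[0,0,-0.02,0,0.01],[0,0,-0.05,0,0.01],[0,0,-0.09,0,0.01],[0,0,-0.13,0,0.01],[0,0,-0.15,0,0.01],[0,0,-0.155,0,0.01],[0,0,-0.155,0,0.01]]'; python3 - <<'E'
from h import *
s=snap('wrist','w10.png');np.savez('pics/w10.npz',**s);P=cloud(s);R,p=tool();print(p)
for v in range(222,310,6):
    k=[i for i in range(280,345) if P[v,i,2]>.13]
    if k: q=(np.median(P[v,k],0)-p); print(v,k[0],k[-1],(R.T@q*1000).round(0),s['frame'][v,(k[0]+k[-1])//2])
s2=snap('side','s10.png');hsv=cv2.cvtColor(s2['frame'],cv2.COLOR_RGB2HSV);P=cloud(s2);G=P[(hsv[...,0]>30)&(hsv[...,0]<85)&(hsv[...,1]>60)];G=G[(G[:,2]>.09)&(G[:,2]<.11)&(abs(G[:,0]-.42)<.08)&(abs(G[:,1]+.24)<.1)];print('mug',len(G),G.min(0),G.max(0))
E
```

```text
clock: 18.85
tool_pos: [0.4211, -0.2528, 0.1514]
orientation: [-180.0, -0.0, 140.0]
force: [0.3, 0.3, 0.9]
opening: 0.066
gripper_force: 0.0
clock: 19.6
tool_pos: [0.4213, -0.2531, 0.1512]
orientation: [180.0, 0.0, 139.9]
force: [-0.3, 0.9, 1.7]
opening: 0.0178
gripper_force: 29.6
clock: 20.48
tool_pos: [0.4207, -0.2529, 0.3053]
orientation: [-180.0, -0.1, 139.9]
force: [0.9, 0.3, -1.5]
opening: 0.017
gripper_force: 29.8
[ 0.42053651 -0.25280757  0.30483232]
240 312 322 [  2.   3. 123.] [68 69 70]
246 311 322 [  3.   3. 107.] [70 70 71]
252 310 322 [ 3.  3. 93.] [68 69 70]
258 310 322 [ 4.  2. 78.] [69 70 72]
264 309 322 [ 4.  2. 67.] [68 70 71]
270 304 326 [10.  1. 44.] [67 69 70]
276 300 330 [10.  1. 36.] [51 31 20]
282 298 331 [10.  1. 28.] [50 31 21]
288 280 344 [10.  0. 19.] [51 32 19]
294 280 344 [10.  0. 12.] [51 31 20]
300 280 344 [10.  0.  6.] [52 32 22]
306 280 344 [10. -0.  1.] [57 34 22]
mug 274 [ 0.39718338 -0.29996974  0.09011778] [ 0.47301472 -0.20094696  0.1049139 ]
```

Pin is upright in the grip (within ~2°) and the mug has not moved. Next I carry it over the staple.

```bash
python3 -c "
from h import *
go(-138.5,62,.300,90)"
```

```text
shift [0.0087 0.4131 0.0044] world [ 0.2593  0.3217 -0.0047] box now [[-159.1 -350.7  304.7]]
turn -4.059706068746436
```

```bash
python3 drive.py '[[0,0.02,0,0,0.01],[0.002,0.06,0,0,0.01],[0.003,0.115,0,0,0.01],[0.004,0.17,0,-1,0.01],[0.005,0.225,0,-2,0.01],[0.006,0.28,0,-3,0.01],[0.007,0.33,0,-4.1,0.01],[0.008,0.375,0,-4.1,0.01]]'; python3 drive.py '[[0,0.025,0,0,0.01],[0.001,0.037,0.003,0,0.01],[0.001,0.038,0.004,0,0.01],[0.001,0.038,0.004,0,0.01]]'; cat > look.py <<'E'
from h import *
import sys
s=snap('wrist',sys.argv[1]+'.png');np.savez('pics/'+sys.argv[1]+'.npz',**s);P=cloud(s);R,p=tool();pb=w2b(p)[0];print('tcp',pb.round(1))
for v in range(222,310,6):
    k=[i for i in range(280,345) if (R.T@(P[v,i]-p))[2]<160 and P[v,i,2]>.12 and np.ptp(s['frame'][v,i].astype(int))<12 and s['frame'][v,i].max()<110]
    if k: q=(np.median(P[v,k],0)-p); print(v,k[0],k[-1],(R.T@q*1000).round(1))
go(-138.5,62,.300,90)
a=s['frame'][150:310,220:420,::-1];cv2.imwrite('pics/'+sys.argv[1]+'c.png',cv2.resize(a,None,fx=3.5,fy=3.5,interpolation=cv2.INTER_CUBIC))
E
python3 look.py w11
```

```text
clock: 21.58
tool_pos: [0.6573, 0.0418, 0.3047]
orientation: [-179.9, -0.1, 144.1]
force: [0.0, -0.1, -0.7]
opening: 0.0172
gripper_force: 29.8
clock: 22.08
tool_pos: [0.6773, 0.0699, 0.3019]
orientation: [-180.0, -0.0, 144.0]
force: [0.7, 0.3, -2.1]
opening: 0.0172
gripper_force: 29.8
tcp [-141.    61.2  302.3]
234 288 290 [ -8.8 -22.  180. ]
240 290 322 [  2.6   2.9 124.4]
246 288 322 [  2.5   2.6 108.9]
252 311 321 [ 3.8  2.3 92.6]
258 310 320 [ 4.   1.8 79.3]
264 310 320 [ 4.5  1.5 67.7]
270 306 323 [10.1  1.1 43.7]
276 301 328 [ 7.7  7.2 41.2]
288 282 344 [ 6.9  5.4 20. ]
294 280 343 [10.  -8.8 12.9]
300 280 344 [ 9.5 -8.3  7. ]
306 280 344 [ 8.5 -7.5  2.4]
shift [-0.0025  0.0008  0.0023] world [ 0.0024 -0.0008 -0.0023] box now [[-141.    61.2  302.3]]
turn 0.011431117119286682
```

View pics/w11c.png

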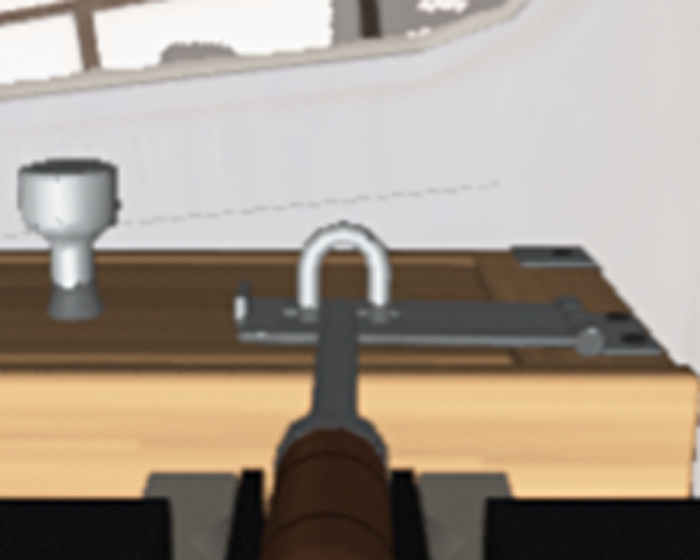

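The crop shows the staple's U centred at about (344,270) and the pin's tip at about (338,300), just behind it as seen from the camera, and still above it.

```bash
python3 - <<'E'
from h import *
s=dict(np.load('pics/w11.npz'))
px=lambda a:[[220+x/3.5,150+y/3.5] for x,y in a]
for z in (.115,.117): print(z,w2b(onz(s,px([[310,275],[379,275],[344,224],[344,248],[344,300]]),z)).round(1).tolist())
for z in (.15,.155,.16): print(w2b(onz(s,px([[338,300],[322,300],[354,300]]),z)).round(1).tolist())
E
```

```text
0.115 [[-135.5, 57.3, 115.0], [-135.5, 75.9, 115.0], [-149.6, 66.4, 115.0], [-143.0, 66.4, 115.0], [-128.5, 66.5, 115.0]]
0.117 [[-136.0, 57.3, 117.0], [-136.0, 75.8, 117.0], [-150.0, 66.4, 117.0], [-143.5, 66.4, 117.0], [-129.0, 66.5, 117.0]]
[[-138.6, 64.5, 150.0], [-138.5, 60.7, 150.0], [-138.6, 68.4, 150.0]]
[[-140.0, 64.5, 155.0], [-140.0, 60.7, 155.0], [-140.0, 68.3, 155.0]]
[[-141.4, 64.4, 160.0], [-141.4, 60.7, 160.0], [-141.5, 68.2, 160.0]]
```

```bash
python3 drive.py '[[-0.0025,0.0018,0,0,0.01],[-0.0025,0.0018,0.01,0,0.01],[-0.0025,0.0018,0.025,0,0.01],[-0.0025,0.0018,0.036,0,0.01],[-0.0025,0.0018,0.044,0,0.01],[-0.0025,0.0018,0.052,0,0.01],[-0.0025,0.0018,0.06,0,0.01],[-0.0025,0.0018,0.06,0,0.01]]'; python3 look.py w12
```

```text
clock: 23.12
tool_pos: [0.6806, 0.0704, 0.2413]
orientation: [-179.9, -0.0, 144.0]
force: [0.3, 0.8, -1.7]
opening: 0.0174
gripper_force: 29.8
tcp [-138.5   63.8  241.9]
246 311 321 [  3.3   2.2 106.9]
252 280 321 [ 3.5  1.2 93. ]
258 282 322 [ 4.2  1.7 80.1]
264 280 344 [ -4.2   2.3 115.7]
270 287 342 [ -2.5   5.1 110.4]
276 300 328 [ 6.7  0.8 42.6]
288 280 344 [10.  -9.5 19.4]
294 280 344 [ 9.6 -0.4 13.4]
300 280 344 [ 9.2 -8.1  7.6]
306 280 344 [ 8.7 -1.   2.3]
shift [-0.     -0.0019 -0.0581] world [-0.0011 -0.0015  0.0581] box now [[-138.5   63.8  241.9]]
turn 0.05298201348148268
```

View pics/w12c.png

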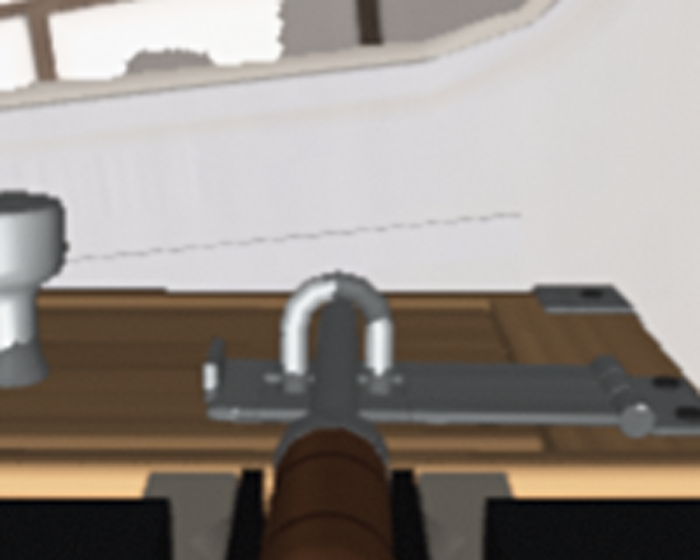

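The tip has entered the U: the near bow hides it at about (338,290), and there is no contact force. I'll carry on down with the small correction.

```bash
python3 drive.py '[[-0.0005,0,0.012,0,0.01],[-0.001,0.0003,0.024,0,0.01],[-0.0015,0.0005,0.036,0,0.01],[-0.002,0.0007,0.047,0,0.01],[-0.0025,0.001,0.057,0,0.01],[-0.003,0.001,0.065,0,0.01],[-0.003,0.001,0.068,0,0.01],[-0.003,0.001,0.068,0,0.01]]'; python3 -c "
from h import *
go(-135.5,65,.167)"
```

```text
clock: 24.18
tool_pos: [0.684, 0.0694, 0.174]
orientation: [-180.0, 0.0, 144.0]
force: [-0.3, 0.3, -0.7]
opening: 0.0173
gripper_force: 29.8
shift [0.     0.0001 0.007 ] world [ 0.      0.0001 -0.007 ] box now [[-135.5   64.9  174. ]]
```

```bash
python3 drive.py '[[0,0,0.002,0,0.01],[0,0,0.004,0,0.01],[0,0,0.005,0,0.01],[0,0,0.005,0,0.01]]'; python3 drive.py '[[0,0,0.001,0,0.01],[0,0,0.002,0,0.01],[0,0,0.002,0,0.01]]'; python3 drive.py '[[0,0,0.001,0,0.01],[0,0,0.0015,0,0.01]]'
```

```text
clock: 24.68
tool_pos: [0.6838, 0.0694, 0.169]
orientation: [-180.0, -0.0, 144.0]
force: [-0.3, -0.6, -1.4]
opening: 0.0173
gripper_force: 29.8
clock: 25.05
tool_pos: [0.6839, 0.0694, 0.1669]
orientation: [-180.0, -0.0, 144.0]
force: [-0.9, -0.0, -0.7]
opening: 0.0169
gripper_force: 29.8
clock: 25.3
tool_pos: [0.6841, 0.0695, 0.1658]
orientation: [180.0, 0.0, 144.0]
force: [-0.2, -0.3, 0.9]
opening: 0.0171
gripper_force: 29.8
```

```bash
python3 drive.py '[[0,0,0.001,0,0.01],[0,0,0.0015,0,0.01]]'; python3 drive.py '[[0,0,0.0005,0,0.024],[0,0,0.0005,0,0.03],[0,0,0.0005,0,0.03],[0,0,0.0005,0,0.03]]'; python3 drive.py '[[0,0,-0.02,0,0.03],[0,0,-0.05,0,0.04],[0,0,-0.09,0,0.04],[0,0,-0.12,0,0.04],[0,0,-0.12,0,0.04]]'; python3 - <<'E'
from h import *
for n in('wrist','side','scene'):
    s=snap(n,'f_'+n+'.png');P=cloud(s);B=w2b(P.reshape(-1,3));c=cv2.cvtColor(s['frame'],cv2.COLOR_RGB2HSV).reshape(-1,3)
    k=(c[:,0]<13)&(c[:,1]>130)&(abs(B[:,0]+136)<25)&(abs(B[:,1]-65)<25)&(B[:,2]>105)
    q=B[k];print(n,k.sum(),q.min(0).round(0) if len(q) else '',q.max(0).round(0) if len(q) else '')
    if len(q)>20:
        z=q[np.argsort(q[:,2])];m=len(z)//4;print(np.median(z[:m],0).round(1),np.median(z[-m:],0).round(1))
E
python3 -c "
import cv2,numpy as np
print(1)"
```

```text
clock: 25.55
tool_pos: [0.6844, 0.0695, 0.1652]
orientation: [179.9, 0.1, 144.1]
force: [-2.7, 0.2, 6.5]
opening: 0.0176
gripper_force: 29.9
clock: 26.05
tool_pos: [0.6838, 0.0694, 0.1634]
orientation: [-180.0, -0.0, 144.0]
force: [-0.3, -0.4, 0.7]
opening: 0.0297
gripper_force: 0.0
clock: 26.68
tool_pos: [0.6851, 0.0696, 0.2868]
orientation: [179.8, 0.2, 144.0]
force: [-0.7, -0.9, -1.3]
opening: 0.04
gripper_force: 0.0
wrist 602 [-145.   56.  129.] [-120.   73.  173.]
[-143.7   65.7  144.6] [-136.4   65.7  171.6]
side 54 [-140.   54.  138.] [-128.   66.  175.]
[-130.9   57.8  145.9] [-135.4   60.   172.3]
scene 30 [-148.   62.  133.] [-135.   72.  172.]
[-142.7   67.6  136.2] [-143.3   68.3  169.2]
1
```

```bash
python3 - <<'E'
from h import *
s=snap('wrist');B=w2b(cloud(s).reshape(-1,3))
k=(B[:,2]>126)&(B[:,2]<136)&(B[:,0]<-115)&(B[:,0]>-140)&(B[:,1]>30)&(B[:,1]<50)
print('strap end',k.sum(),np.median(B[k],0).round(1))
print(ctrl.close_job())
E
```

```text
strap end 159 [-120.7   42.5  130.8]
the job is handed in; nothing more can be done
None
```

The job is handed in at about 27 s: drawer pushed home, hasp flat over the staple, pin seated handle up and released, mug upright when last checked; the verdict wasn't shown, and I viewed 12 pictures, over your limit of 10.

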